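# Seat the strainer's retaining ring with the two-pin spanner

### The job

Take the wide, red-handled face spanner from its wooden rest, lower its two pins into the two holes of the brass ring recessed in the blue strainer, and turn the ring clockwise (seen from above) fully home, until its white mark meets the red mark on the rim. Leave that spanner standing seated in the ring, let go of it, and leave the yellow-handled narrow spanner where it is.

Things in the scene. Friction and masses are not known exactly. Their poses are not given: they have to be found in the camera images.
- wide_spanner: Red-handled spanner, 0.35 kg, pins down in one of two wooden rests (22 mm high). Origin midway between the pin tips; z up, x along the pins. Pins 10 mm thick, 13 long, at x = +-38 mm; bar 100 x 34 x 14 mm, z 13 to 27; handle 50 (x) x 22 (y), z 27 to 93: grip across y at z 65, 40 N or more. Same after a half turn. Lift straight up 25 mm or more to clear the rest.
- narrow_spanner: Yellow-handled spanner of the same build and handle in the other rest (the rests stand left and right of the strainer), but its bar is 68 mm long and its pins at x = +-22 mm are too close for the ring. Leave it. Origin and axes as for the wide one.
- ring_face (a point): Centre of the brass ring's upper face, 56 mm above the bench, 10 mm below the strainer's rim; z up, x along its two holes, turns with the ring. Ring 120 mm wide, 16 thick; bore 124, rim 148 mm wide. Holes 24 x 24 mm, right through, at x = +-38 mm (7 mm play for a pin). Spanner seated: bar flat on the ring, its origin 13 mm below this point. White mark towards +y.
- ring (a joint): Ring angle, rad: grows clockwise seen from above, starts at 0 to 0.3, hard stop at 1.0 = fully home (white mark on the ring faces the red mark on the rim). Steady friction 0.08 N m; stays where left. The spanner turns up to about 0.2 rad in its play before the ring follows. The strainer is fixed.
Mind the look-alikes: they are no part of the job. There is more than one size of the narrow_spanner; the job needs the smaller.

How it is judged:
By the outcome, as a careful person would: the job done as asked, in the order asked, and still so for the second after the job is handed in, with the robot touching nothing.
It also fails if it takes over 48 s, if anything falls off the work surface, if the arm or the gripper's body presses on something with over 40 N, if the wrist force passes 120 N, or if a joint passes its speed limit or range.

### The arm

A 7-joint arm with a two-finger parallel gripper is mounted at the origin on the work surface. World frame = base frame: x ahead of the robot, y to its left, z up, the work surface at z = 0. Lengths are in mm, angles in rad, forces in N, time in s.
With the tool pointing down it reaches from about 400 to 875 mm from the base axis. Payload 6.5 kg.
Tool frame: the origin (TCP) lies on the centre line of the jaws, within the pads' length; the fingertips stand 14 mm ahead of it and the grasp point (between the pads) lies 5 mm behind it (ctrl.tip_extent is the distance from the TCP to the fingertips, in mm); z points along the fingers, y is the line along which they close (so a half turn about z gives the same grasp; the last joint's range is limited). The gripper opens to 85 mm and grips with 20 to 120 N. Pads are 22 mm wide; open, the fingers measure 114 mm over their backs; the gripper's body (76 mm by 85 mm) begins 54 mm behind the grasp point. The pads swing forward as they close: fully open they stand 13 mm farther back than shut.
Start: joints at [1.211, 0.536, -0.004, 1.538, 0.003, 1.067, -0.071], TCP at [188.23, -622.141, 217.69] pointing down, gripper open.
Joint ranges: [-2.7, 2.7], [-0.37, 2.16], [-1.27, 1.26], [0.24, 2.4], [-1.31, 4.45], [0.19, 1.91], [-2.76, 2.76]. Speed limits (rad/s): [2.39, 2.39, 3.14, 3.14, 3.14, 3.14, 3.14].

### API

Orientations are given as a rotation vector (axis times angle).
In Python, from station import telemetry, capture, camera_model, workorder, ctrl gives the robot as it stands.
- The arm moves only by the tool drive_tool, never from a script. Its argument "plan" is a list that holds one entry, the list of rows, each a list of 7 numbers: the shift along the tool's x, y, z as a fraction of full scale, then the turn, a rotation vector about the tool's x, y, z as a fraction of full scale, then the opening, from -1 (shut) to 1 (fully open). A call has 1 to 8 rows; each row shifts and turns the commanded pose from where the row before left it, along the tool's axes as they then stand; what a row does not reach is not made up. Full scale, the value 1, is 0.1 m for a shift and 45 degrees for a turn. A row lasts 1/10 s, in which the tool goes at most 50 mm and 8.59 degrees, less where a joint would pass 70% of its speed; a pose out of reach is approached as far as the arm can. A call with a number of a shift or a turn outside -1 to 1 is refused whole. A call with a gripper value outside its range is refused whole. The fingers move at their own pace and stop on an object; the grip force is fixed at half the most. Time passes only in rows, so rows that do not move let the fingers close. It gives the time, the measured TCP pose, the force, the opening and the grip force at its end, in the units of the state.
- telemetry.state(): the state, without advancing time (a new reading comes with each control period).
- capture(name): name is "side" or "top"; returns the picture (420x560x3 uint8, red, green, blue); there is no depth.
- camera_model(name): a dict with "K" (3x3 intrinsics, pixels), "world_to_cam" (4x4, takes a point from world to camera coordinates). Camera axes: x right, y down, z forward; pixel columns grow to the right and rows downward; lengths in mm; the calibration is good to about 2 mm. A picture is of the moment at which its call begins. camera_model takes no time and is no camera call.
- workorder.sign_off(): hands the job in; it is judged then, once.
The state is a dict: "t": time; "qpos": joint angles; "qd": joint speeds; "joint_torque": joint torques, N m; "ee_pos": TCP position; "tool_rot": TCP orientation; "ft_force": force on the tool from outside, world axes, zero at the start; "moment": the same for the moment, N m; "width": finger opening in mm; "finger_force": force on a finger pad.
Only numpy, scipy, OpenCV 4.12 (cv2) and the standard library are available. Lean on these libraries where they do the work, as an engineer would, in place of code of your own. Each camera call takes 0.05 s, during which the arm holds its last target. There are 200 camera calls.

## Working session

There is one attempt and no reset: what is moved stays moved. The work goes in short steps, Python scripts to look and compute and a tool call to move; the robot and the scene stay as the last step left them, time stands still between calls to the robot, and variables do not carry over. Pictures are saved under pics/ and viewed, at most 10 in all, crops included, and the job is handed in when it is done.

Besides the shell and the picture viewer there is one more tool, called as name(argument=value, ...), one argument or row to a line, values as JSON. drive_tool: Moves the arm, as the interface text tells. Its arguments: {"type":"object","properties":{"plan":{"type":"array"}},"required":["plan"]}

```bash
mkdir -p pics; python3 - <<'E'
from station import telemetry, capture, camera_model
import cv2
for n in("side","top"):
    im=capture(n);cv2.imwrite(f"pics/{n}0.png",cv2.cvtColor(im,cv2.COLOR_RGB2BGR))
    m=camera_model(n);print(n,m)
s=telemetry.state();print({k:s[k] for k in("t","ee_pos","tool_rot","width","ft_force")})
E
```

```text
side {'K': array([[410.49235695,   0.        , 282.42842453],
       [  0.        , 410.49235695, 210.53377212],
       [  0.        ,   0.        ,   1.        ]]), 'world_to_cam': array([[-9.99004349e-01, -4.08179236e-02, -1.80057602e-02,
         5.57869584e+02],
       [-5.57800659e-03,  5.14714443e-01, -8.57343530e-01,
         4.81061526e+01],
       [ 4.42628075e-02, -8.56389479e-01, -5.14429650e-01,
         8.18713843e+02],
       [ 0.00000000e+00,  0.00000000e+00,  0.00000000e+00,
         1.00000000e+00]])}
top {'K': array([[421.24173192,   0.        , 276.67641676],
       [  0.        , 421.24173192, 211.56598567],
       [  0.        ,   0.        ,   1.        ]]), 'world_to_cam': array([[ 2.93047054e-02, -9.99125184e-01,  2.98345439e-02,
        -3.05334230e+01],
       [-9.81843713e-01, -3.43684076e-02, -1.86552232e-01,
         5.49488746e+02],
       [ 1.87414399e-01, -2.38260011e-02, -9.81991937e-01,
         8.54909997e+02],
       [ 0.00000000e+00,  0.00000000e+00,  0.00000000e+00,
         1.00000000e+00]])}
{'t': 0.1, 'ee_pos': array([ 188.04038783, -621.59556166,  216.88904517]), 'tool_rot': array([-3.10622057e+00, -4.59699492e-01,  5.60381199e-04]), 'width': 85.83988891880985, 'ft_force': array([-0.68969468, -0.33930731, -0.76770111])}
```

View pics/top0.png

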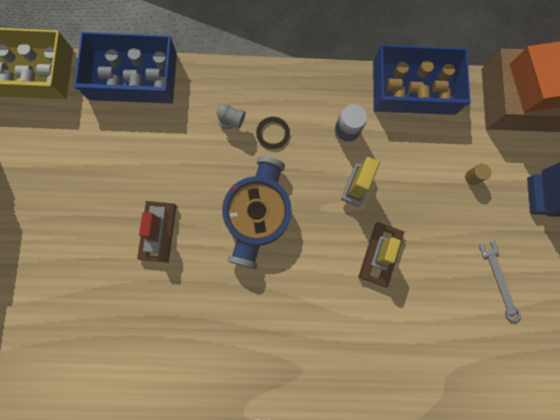

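View pics/side0.png

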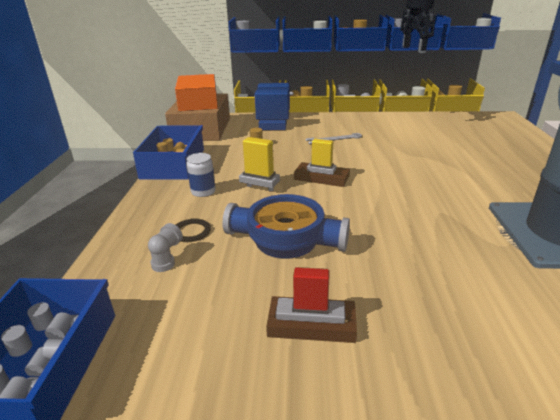

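The top view shows the red spanner in its left rest at about (155,230) and the ring at (257,210), with its holes at (254,194) and (260,227). The white mark is at (234,214) and the red mark at (235,187).

There are three candidate spanners:
- **Red, top (155,230), side (311,300):** the only red handle, with a wide bar, so this is the one to take.
- **Yellow in rest, (383,254):** the narrow spanner, to be left alone.
- **Larger yellow, (361,182), standing on the bench:** a look-alike.

I'll confirm this in one enlarged crop.

```bash
python3 - <<'E'
import cv2,numpy as np
t=cv2.imread("pics/top0.png");s=cv2.imread("pics/side0.png")
r=lambda im,x,y,w,h,k:cv2.resize(im[y:y+h,x:x+w],None,fx=k,fy=k,interpolation=cv2.INTER_CUBIC)
a=r(t,125,170,175,100,4.5714)[:,:800];a=cv2.resize(a,(525,300)) if 0 else r(t,130,170,80,100,3)
A=np.hstack([r(t,135,195,50,75,4),r(t,215,170,85,75,4),r(t,340,210,65,75,4)])
B=np.hstack([r(s,260,260,105,75,4),r(s,240,190,95,75,4)])
cv2.imwrite("pics/crop0.png",np.vstack([A,B]))if A.shape==B.shape else print(A.shape,B.shape)
E
```

```text
(no output)
```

View pics/crop0.png

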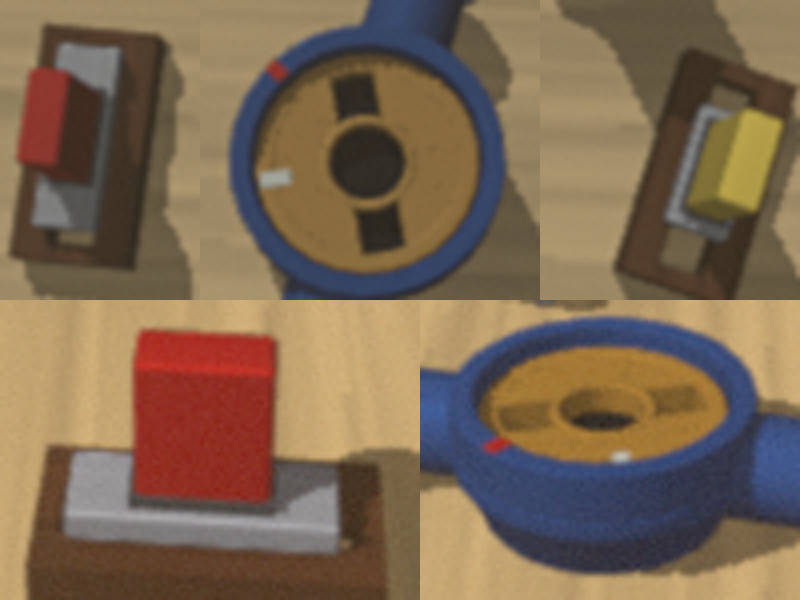

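```bash
cat > h.py <<'E'
import numpy as np,cv2
from station import camera_model
CM={n:camera_model(n) for n in("side","top")}
P={n:m["K"]@m["world_to_cam"][:3] for n,m in CM.items()}
def tri(t,s):
    t=np.atleast_2d(t).astype(float);s=np.atleast_2d(s).astype(float)
    X=cv2.triangulatePoints(P["top"],P["side"],t.T,s.T);return (X[:3]/X[3]).T
def proj(n,X):
    q=np.c_[np.atleast_2d(X),np.ones(len(np.atleast_2d(X)))]@P[n].T;return q[:,:2]/q[:,2:]
def atz(n,uv,z):
    uv=np.atleast_2d(uv).astype(float);M=P[n];out=[]
    for u,v in uv:
        A=np.array([M[0]-u*M[2],M[1]-v*M[2]]);xy=np.linalg.solve(A[:,:2],-(A[:,2]*z+A[:,3]));out.append([*xy,z])
    return np.array(out)
def uc(p,off,tile,k=4): return (np.atleast_2d(p)-np.array(tile)+.5)/k-.5+np.array(off)
E
python3 - <<'E'
from h import *
np.set_printoptions(precision=1,suppress=True)
T=lambda p:uc(p,(135,195),(0,0)); S=lambda p:uc(p,(260,260),(0,300))
h=tri(T([(35,68),(68,70),(55,167),(20,163)]),S([(135,363),(140,330),(272,337),(273,372)]))
print("handle",h,h.mean(0))
b=tri(T([(60,43),(32,224)]),S([(65,518),(340,528)]));print("bar",b)
hz=atz("top",T([(35,68),(68,70),(55,167),(20,163)]),97);print(hz,hz.mean(0))
bz=atz("top",T([(60,43),(122,47),(32,224),(97,231)]),31);print("bar@",bz,bz.mean(0))
T=lambda p:uc(p,(215,170),(200,0)); S=lambda p:uc(p,(240,190),(420,300))
tp=[(356.5,95.8),(380.3,227.5),(275,178),(277,70)]
print("ring",tri(T(tp),S([(526,416),(679,398),(621,457),(497,445)])))
r=atz("top",T(tp),56);print(r,r[:2].mean(0))
d=lambda v:np.arctan2(v[1],v[0])
c=r[:2].mean(0);rm=atz("top",T(tp[3:]),66)[0]
print("ang x",d(r[0]-r[1]),"white",d(r[2]-c),"red",d(rm-c),np.linalg.norm(r[0]-r[1]))
for v in (h[0]-h[3],h[1]-h[2],hz[0]-hz[3],hz[1]-hz[2],b[0]-b[1],bz[0]-bz[2],bz[1]-bz[3]):print(round(d(v),3),np.linalg.norm(v))
E
```

```text
handle [[531.  256.8 101.8]
 [530.  239.9 103. ]
 [482.1 242.3 102.2]
 [483.1 260.1 101.3]] [506.6 249.8 102.1]
bar [[557.1 264.2  34.9]
 [457.9 269.8  37.8]]
[[532.1 258.2  97. ]
 [531.6 241.5  97. ]
 [482.  243.8  97. ]
 [483.5 261.4  97. ]] [507.3 251.2  97. ]
bar@ [[558.3 265.3  31. ]
 [557.2 231.5  31. ]
 [458.9 271.8  31. ]
 [456.2 236.9  31. ]] [507.7 251.3  31. ]
ring [[587.   37.8  57. ]
 [514.8  22.4  58.3]
 [540.2  79.1  61.2]
 [596.7  80.3  68.2]]
[[587.2  37.9  56. ]
 [515.9  22.4  56. ]
 [540.7  79.5  56. ]
 [600.   81.3  56. ]] [551.5  30.1  56. ]
ang x 0.21348248610300952 white 1.7878129302845267 red 0.8312665626029974 73.01503729905852
-0.069 48.01905529909805
-0.05 47.970226900623885
-0.066 48.68259482733168
-0.046 49.6172386609258
-0.057 99.36741279807708
-0.065 99.61902381707124
-0.054 101.15371125001934
```

The crop confirms the red, wide-bar spanner in the left rest. Triangulation puts it at about (507,250), with its handle top at z≈102 and its x axis at -0.06 rad. The ring centre is about (551,30,56), with its x axis at 0.215 rad, and it needs about 0.96 rad clockwise. I'll go there now.

drive_tool(
  plan=[
    [[0.37,-0.27,0,0,0,0,1],[0.37,-0.27,0,0,0,0,1],[0.37,-0.27,0,0,0,0,1],[0.37,-0.27,0,0,0,0,1],[0.37,-0.27,0,0,0,0,1],[0.37,-0.27,0,0,0,0,1],[0.37,-0.27,0,0,0,0,1],[0.37,-0.27,0,0,0,0,1]],
  ],
)

```text
t: 0.9
ee_pos: [409.6, -328.0, 217.5]
tool_rot: [-3.108, -0.46, 0.001]
ft_force: [0.6, -0.2, 0.0]
width: 85.5
finger_force: 0.0
```

drive_tool(
  plan=[
    [[0.37,-0.27,0,0,0,0,1],[0.37,-0.27,0,0,0,0,1],[0.37,-0.27,0,0,0,0,1],[0.37,-0.27,0,0,0,0,1],[0.09,-0.35,0,0,0,0,1],[0.09,-0.35,0,0,0,0,1],[0.09,-0.35,0,0,0,0,1],[0.09,-0.35,0,0,0,0,1]],
  ],
)

```text
t: 1.7
ee_pos: [512.8, -37.6, 217.4]
tool_rot: [-3.108, -0.46, 0.001]
ft_force: [1.6, 0.2, 0.2]
width: 85.8
finger_force: 0.0
```

drive_tool(
  plan=[
    [[0.09,-0.35,0,0,0,0,1],[0.09,-0.35,0,0,0,0,1],[0.09,-0.35,0,0,0,0,1],[0.09,-0.35,0,0,0,0,1],[0.09,-0.35,0,0,0,0,1],[0.09,-0.35,0,0,0,0,1],[0.09,-0.35,0,0,0,0,1],[0,0,0,0,0,0,1]],
  ],
)

```text
t: 2.5
ee_pos: [500.9, 220.0, 217.7]
tool_rot: [-3.102, -0.472, 0.0]
ft_force: [-0.0, 0.4, 0.3]
width: 85.3
finger_force: 0.0
```

drive_tool(
  plan=[
    [[0,0,0,0,0,-0.18,1],[0,0,0,0,0,-0.18,1],[0,0,0,0,0,-0.18,1],[0,0,0,0,0,-0.18,1],[0,0,0,0,0,-0.18,1],[0,0,0,0,0,-0.18,1],[0,0,0,0,0,-0.18,1],[0,0,0,0,0,0,1]],
  ],
)

```text
t: 3.3
ee_pos: [502.5, 212.8, 217.3]
tool_rot: [-2.516, -1.881, 0.002]
ft_force: [-0.9, 0.1, 0.2]
width: 85.7
finger_force: 0.0
```

drive_tool(
  plan=[
    [[0,0,0,0,0,-0.18,1],[0,0,0,0,0,-0.18,1],[0,0,0,0,0,-0.18,1],[0,0,0,0,0,-0.18,1],[0,0,0,0,0,-0.18,1],[0,0,0,0,0,-0.18,1],[0,0,0,0,0,-0.18,1],[0,0,0,0,0,0,1]],
  ],
)

```text
t: 4.1
ee_pos: [502.5, 213.2, 217.3]
tool_rot: [-1.325, -2.848, 0.001]
ft_force: [-0.2, -0.5, 0.1]
width: 85.4
finger_force: 0.0
```

drive_tool(
  plan=[
    [[0,0,0,0,0,-0.18,1],[0,0,0,0,0,-0.18,1],[0,0,0,0,0,-0.18,1],[0,0,0,0,0,-0.18,1],[0,0,0,0,0,-0.18,1],[0,0,0,0,0,0,1],[0,0,0,0,0,0,1]],
  ],
)

```text
t: 4.8
ee_pos: [502.5, 213.5, 217.5]
tool_rot: [-0.265, -3.13, 0.0]
ft_force: [-0.7, -0.4, -0.6]
width: 85.6
finger_force: 0.0
```

```bash
cat > st.py <<'E'
import sys
from h import *
from station import telemetry
from scipy.spatial.transform import Rotation as Ro
def go(x,y,z,a):
    s=telemetry.state();R=Ro.from_rotvec(s["tool_rot"]).as_matrix()
    yaw=np.arctan2(R[1,0],R[0,0]);d=(a-yaw+np.pi)%(2*np.pi)-np.pi
    print("t",round(s["t"],2),"pos",s["ee_pos"].round(1),"yaw",round(yaw,3),"tilt",np.round(R[:2,2],4),"w",round(s["width"],1),"ff",s["finger_force"],"F",s["ft_force"].round(1),"M",np.round(s["moment"],2),"q",np.round(s["qpos"],2))
    print("shift/0.1m",(R.T@(np.array([x,y,z])-s["ee_pos"])/100).round(3),"turn z units",round(-d/(np.pi/4),3))
go(*map(float,sys.argv[1:]))
E
python3 st.py 507 250 69 3.084
```

```text
t 4.8 pos [502.5 213.5 217.5] yaw 2.972 tilt [-0.0005 -0.0002] w 85.6 ff 0.0 F [-0.7 -0.4 -0.6] M [-0.01  0.01  0.01] q [ 0.21  0.53 -0.94  1.78  0.48  1.08  0.51]
shift/0.1m [0.017 0.368 1.485] turn z units -0.142
```

drive_tool(
  plan=[
    [[0,0,0,0,0,-0.142,1],[-0.012,0.185,0,0,0,0,1],[-0.012,0.185,0,0,0,0,1],[0,0,0.25,0,0,0,1],[0,0,0.25,0,0,0,1],[0,0,0.25,0,0,0,1],[0,0,0,0,0,0,1],[0,0,0,0,0,0,1]],
  ],
)

```text
t: 5.6
ee_pos: [506.9, 250.7, 143.1]
tool_rot: [-0.083, -3.14, 0.0]
ft_force: [0.8, 0.2, 1.6]
width: 85.4
finger_force: 0.0
```

```bash
python3 st.py 507 250 69 3.084; python3 - <<'E'
from station import capture
import cv2,numpy as np
r=lambda im,x,y,w,h,k:cv2.resize(cv2.cvtColor(im,cv2.COLOR_RGB2BGR)[y:y+h,x:x+w],None,fx=k,fy=k,interpolation=cv2.INTER_CUBIC)
cv2.imwrite("pics/a1.png",np.hstack([r(capture("top"),90,170,100,120,4),r(capture("side"),255,210,100,120,4)]))
E
```

```text
t 5.6 pos [506.9 250.7 143.1] yaw 3.089 tilt [-0.0003 -0.0001] w 85.4 ff 0.0 F [0.8 0.2 1.6] M [-0.01 -0.    0.01] q [ 0.1   0.66 -0.88  1.79  0.6   0.99  0.49]
shift/0.1m [-0.002 -0.007  0.741] turn z units 0.006
```

View pics/a1.png

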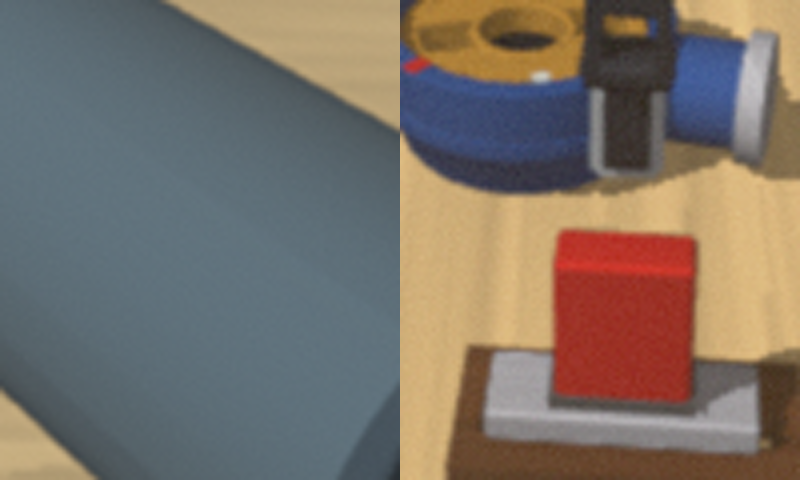

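The top view is blocked by the forearm. In the side view the finger (crop x≈627) lines up over the handle (crop x≈625), so I'll descend and grip.

drive_tool(
  plan=[
    [[0,-0.007,0.25,0,0,0,1],[0,0,0.25,0,0,0,1],[0,0,0.24,0,0,0,1],[0,0,0,0,0,0,1],[0,0,0,0,0,0,-1],[0,0,0,0,0,0,-1],[0,0,0,0,0,0,-1],[0,0,0,0,0,0,-1]],
  ],
)

```text
t: 6.5
ee_pos: [507.4, 250.1, 69.7]
tool_rot: [0.079, 3.139, 0.001]
ft_force: [-0.1, -0.5, 0.2]
width: 28.0
finger_force: 0.0
```

drive_tool(
  plan=[
    [[0,0,0,0,0,0,-1],[0,0,0,0,0,0,-1],[0,0,0,0,0,0,-1],[0,0,0,0,0,0,-1]],
  ],
)

```text
t: 6.9
ee_pos: [507.5, 250.4, 69.7]
tool_rot: [0.079, 3.139, 0.001]
ft_force: [-0.0, -0.4, 6.4]
width: 20.5
finger_force: 60.2
```

```bash
python3 st.py 507 250 169 3.084
```

```text
t 6.9 pos [507.5 250.4  69.7] yaw 3.091 tilt [0.0015 0.0007] w 20.5 ff 60.224905014038086 F [-0.  -0.4  6.4] M [-0.16  0.09  0.  ] q [ 0.04  0.75 -0.8   1.83  0.7   0.87  0.42]
shift/0.1m [ 0.003 -0.004 -0.993] turn z units 0.009
```

Gripped at 60 N. Next I'll lift straight up 100 mm and check.

drive_tool(
  plan=[
    [[0,0,-0.08,0,0,0,-1],[0,0,-0.12,0,0,0,-1],[0,0,-0.2,0,0,0,-1],[0,0,-0.2,0,0,0,-1],[0,0,-0.2,0,0,0,-1],[0,0,-0.2,0,0,0,-1],[0,0,0,0,0,0,-1],[0,0,0,0,0,0,-1]],
  ],
)

```text
t: 7.7
ee_pos: [506.7, 249.5, 168.6]
tool_rot: [0.079, 3.14, -0.001]
ft_force: [0.2, -0.3, -4.1]
width: 20.5
finger_force: 59.2
```

```bash
python3 st.py 551.5 30 170 3.357; python3 - <<'E'
from station import capture
import cv2,numpy as np
im=cv2.cvtColor(capture("side"),cv2.COLOR_RGB2BGR)
cv2.imwrite("pics/a2.png",cv2.resize(im[150:350,230:380],None,fx=3,fy=3,interpolation=cv2.INTER_CUBIC))
E
```

```text
t 7.7 pos [506.7 249.5 168.6] yaw 3.091 tilt [ 0.0002 -0.0004] w 20.5 ff 59.167771339416504 F [ 0.2 -0.3 -4.1] M [-0.03  0.06 -0.06] q [ 0.12  0.63 -0.91  1.77  0.57  1.03  0.51]
shift/0.1m [-0.558 -2.17  -0.013] turn z units -0.338
```

View pics/a2.png

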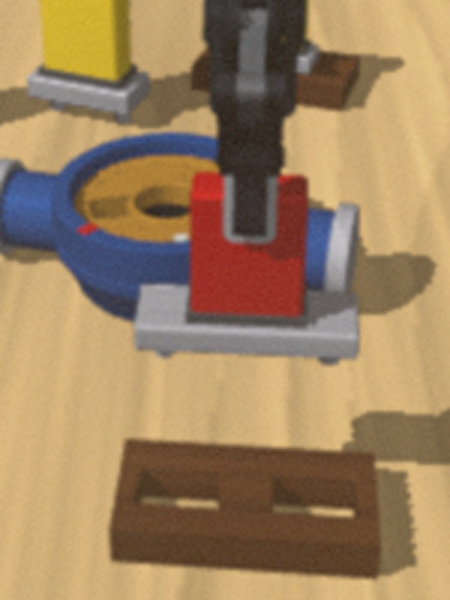

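The spanner is lifted clear and hangs centred in the jaws (crop (248,245)), and the rest is empty. Next I'll carry it over the ring.

drive_tool(
  plan=[
    [[-0.09,-0.36,0,0,0,0,-1],[-0.09,-0.36,0,0,0,0,-1],[-0.09,-0.36,0,0,0,0,-1],[-0.09,-0.36,0,0,0,0,-1],[-0.09,-0.36,0,0,0,0,-1],[-0.09,-0.36,0,0,0,0,-1],[0,0,0,0,0,-0.17,-1],[0,0,0,0,0,-0.17,-1]],
  ],
)

```text
t: 8.55
ee_pos: [549.2, 29.3, 167.1]
tool_rot: [0.343, -3.12, 0.001]
ft_force: [0.0, 0.1, -3.9]
width: 20.8
finger_force: 59.9
```

drive_tool(
  plan=[
    [[0,0,0,0,0,0,-1],[0,0,0,0,0,0,-1]],
  ],
)

```text
t: 8.75
ee_pos: [549.2, 31.5, 167.8]
tool_rot: [0.335, -3.122, -0.001]
ft_force: [0.2, -0.1, -3.5]
width: 20.7
finger_force: 59.9
```

```bash
python3 st.py 551.5 30 130 3.357
```

```text
t 8.75 pos [549.2  31.5 167.8] yaw -2.928 tilt [-0.0017  0.0004] w 20.7 ff 59.87906992435455 F [ 0.2 -0.1 -3.5] M [ 0.02 -0.02 -0.04] q [ 0.57  0.63 -0.97  1.81  0.6   1.03  1.14]
shift/0.1m [-0.019 -0.02   0.378] turn z units -0.002
```

drive_tool(
  plan=[
    [[-0.019,-0.02,0.12,0,0,0,-1],[0,0,0.12,0,0,0,-1],[0,0,0.12,0,0,0,-1],[0,0,0,0,0,0,-1],[0,0,0,0,0,0,-1]],
  ],
)

```text
t: 9.25
ee_pos: [551.9, 30.1, 132.2]
tool_rot: [0.34, -3.122, -0.0]
ft_force: [0.2, -0.3, -3.7]
width: 20.5
finger_force: 59.9
```

```bash
python3 st.py 551.5 30 104 3.357; python3 - <<'E'
from station import capture
import cv2,numpy as np
r=lambda im,x,y,w,h,k:cv2.resize(cv2.cvtColor(im,cv2.COLOR_RGB2BGR)[y:y+h,x:x+w],None,fx=k,fy=k,interpolation=cv2.INTER_CUBIC)
cv2.imwrite("pics/a3.png",np.hstack([r(capture("top"),205,150,100,120,4),r(capture("side"),235,150,100,120,4)]))
E
```

```text
t 9.25 pos [551.9  30.1 132.2] yaw -2.925 tilt [-0.001   0.0002] w 20.5 ff 59.86748456954956 F [ 0.2 -0.3 -3.7] M [-0.02 -0.01 -0.  ] q [ 0.54  0.68 -0.93  1.83  0.65  0.98  1.11]
shift/0.1m [ 0.004 -0.     0.282] turn z units 0.002
```

View pics/a3.png

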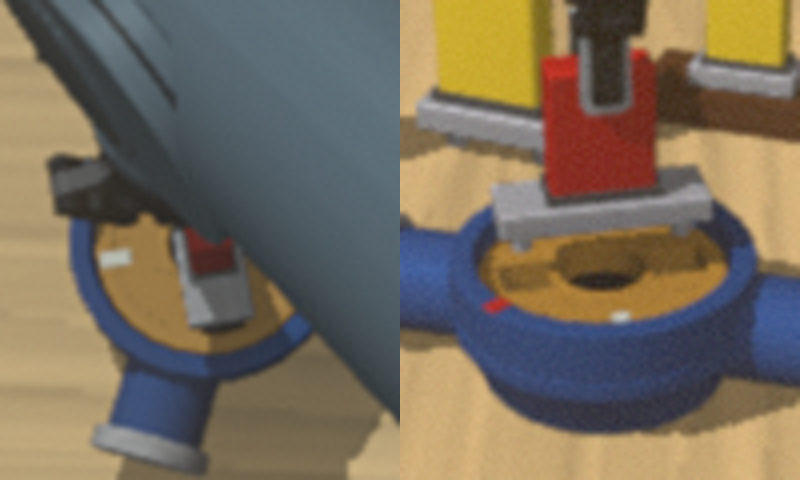

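The spanner is above the ring. Its pins at crop (522,243) and (672,230) sit over the holes at (526,276) and (679,258), so I'll lower it.

drive_tool(
  plan=[
    [[0,0,0.05,0,0,0,-1],[0,0,0.05,0,0,0,-1],[0,0,0.05,0,0,0,-1],[0,0,0.04,0,0,0,-1],[0,0,0,0,0,0,-1]],
  ],
)

```text
t: 9.85
ee_pos: [551.7, 29.8, 112.9]
tool_rot: [0.34, -3.122, -0.0]
ft_force: [0.4, 0.1, -4.5]
width: 21.0
finger_force: 59.9
```

drive_tool(
  plan=[
    [[0,0,0.03,0,0,0,-1],[0,0,0.03,0,0,0,-1],[0,0,0.02,0,0,0,-1],[0,0,0,0,0,0,-1]],
  ],
)

```text
t: 10.25
ee_pos: [552.0, 29.8, 105.4]
tool_rot: [0.34, -3.123, 0.0]
ft_force: [0.5, 0.4, -3.8]
width: 20.6
finger_force: 59.9
```

```bash
python3 st.py 551.5 30 104 3.357
```

```text
t 10.25 pos [552.   29.8 105.4] yaw -2.925 tilt [-0.0005 -0.0001] w 20.6 ff 59.91304099559784 F [ 0.5  0.4 -3.8] M [ 0.02  0.04 -0.03] q [ 0.52  0.71 -0.9   1.84  0.69  0.93  1.09]
shift/0.1m [0.005 0.003 0.014] turn z units 0.002
```

The pins are in the holes with no contact force. Now I'll turn clockwise, which is positive about tool z.

drive_tool(
  plan=[
    [[0,0,0.01,0,0,0.1,-1],[0,0,0,0,0,0.1,-1],[0,0,0,0,0,0.1,-1],[0,0,0,0,0,0.1,-1],[0,0,0,0,0,0.1,-1],[0,0,0,0,0,0.1,-1],[0,0,0,0,0,0.1,-1],[0,0,0,0,0,0,-1]],
  ],
)

```text
t: 11.05
ee_pos: [552.2, 29.9, 104.8]
tool_rot: [0.521, 3.098, -0.001]
ft_force: [-0.4, 0.1, -3.4]
width: 20.6
finger_force: 59.9
```

```bash
python3 st.py 551.5 30 104 2.2
```

```text
t 11.05 pos [552.2  29.9 104.8] yaw 2.808 tilt [ 0.0001 -0.0004] w 20.6 ff 59.91407096385956 F [-0.4  0.1 -3.4] M [-0.    0.01  0.03] q [ 0.44  0.66 -0.78  1.85  0.59  0.88  0.61]
shift/0.1m [ 0.007 -0.001  0.008] turn z units 0.774
```

drive_tool(
  plan=[
    [[0,0,0,0,0,0.1,-1],[0,0,0,0,0,0.1,-1],[0,0,0,0,0,0.1,-1],[0,0,0,0,0,0.1,-1],[0,0,0,0,0,0,-1]],
  ],
)

```text
t: 11.55
ee_pos: [552.2, 30.0, 104.8]
tool_rot: [0.997, 2.979, -0.0]
ft_force: [-0.6, 0.5, -5.0]
width: 20.8
finger_force: 59.9
```

```bash
python3 st.py 551.5 30 104 2.2
```

```text
t 11.55 pos [552.2  30.  104.8] yaw 2.496 tilt [ 0.0001 -0.0002] w 20.8 ff 59.91426765918732 F [-0.6  0.5 -5. ] M [ 0.    0.06 -0.03] q [ 0.39  0.63 -0.71  1.85  0.54  0.85  0.34]
shift/0.1m [ 0.006 -0.005  0.008] turn z units 0.377
```

drive_tool(
  plan=[
    [[0,0,0,0,0,0.08,-1],[0,0,0,0,0,0.08,-1],[0,0,0,0,0,0.08,-1],[0,0,0,0,0,0,-1]],
  ],
)

```text
t: 11.95
ee_pos: [552.2, 30.0, 104.7]
tool_rot: [1.271, 2.873, 0.0]
ft_force: [-0.7, -1.2, -3.8]
width: 20.3
finger_force: 59.9
```

```bash
python3 st.py 551.5 30 104 2.2
```

```text
t 11.95 pos [552.2  30.  104.7] yaw 2.309 tilt [ 0. -0.] w 20.3 ff 59.907681941986084 F [-0.7 -1.2 -3.8] M [0.02 0.04 0.01] q [ 0.36  0.62 -0.66  1.85  0.5   0.84  0.18]
shift/0.1m [ 0.005 -0.006  0.007] turn z units 0.138
```

drive_tool(
  plan=[
    [[0,0,0,0,0,0.06,-1],[0,0,0,0,0,0.06,-1],[0,0,0,0,0,0,-1]],
  ],
)

```text
t: 12.25
ee_pos: [552.2, 30.0, 104.7]
tool_rot: [1.403, 2.811, -0.0]
ft_force: [-0.1, 0.2, -4.2]
width: 20.8
finger_force: 59.9
```

```bash
python3 st.py 551.5 30 104 2.2; python3 - <<'E'
from station import capture
import cv2,numpy as np
r=lambda im,x,y,w,h,k:cv2.resize(cv2.cvtColor(im,cv2.COLOR_RGB2BGR)[y:y+h,x:x+w],None,fx=k,fy=k,interpolation=cv2.INTER_CUBIC)
cv2.imwrite("pics/a4.png",np.hstack([r(capture("top"),205,150,100,120,4),r(capture("side"),235,150,100,120,4)]))
E
```

```text
t 12.25 pos [552.2  30.  104.7] yaw 2.216 tilt [ 0.0001 -0.0001] w 20.8 ff 59.93533194065094 F [-0.1  0.2 -4.2] M [-0.07  0.01  0.21] q [ 0.35  0.61 -0.64  1.85  0.49  0.83  0.1 ]
shift/0.1m [ 0.004 -0.006  0.007] turn z units 0.02
```

View pics/a4.png

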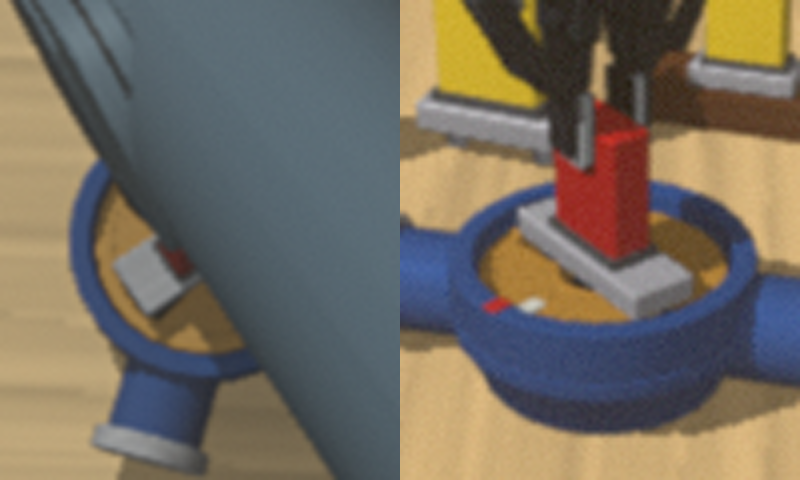

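The white mark (crop (530,305)) is nearing the red one (497,306) but is not there yet. I'll keep turning and watch the moment.

drive_tool(
  plan=[
    [[0,0,0,0,0,0.06,-1],[0,0,0,0,0,0.06,-1],[0,0,0,0,0,0,-1]],
  ],
)

```text
t: 12.65
ee_pos: [552.5, 30.6, 104.8]
tool_rot: [1.532, 2.742, 0.001]
ft_force: [0.5, 0.6, -3.9]
width: 20.1
finger_force: 83.8
```

```bash
python3 st.py 551.5 30 104 2.1; python3 - <<'E'
from h import *
from station import capture
a=atz("side",[(267.5,226.2)],56)[0]-[551.5,30,56];b=atz("side",[(259,226.5)],66)[0]-[551.5,30,66]
print(a,b,np.arctan2(a[1],a[0]),np.arctan2(b[1],b[0]))
im=capture("side");hs=cv2.cvtColor(im,cv2.COLOR_RGB2HSV)[205:240,240:310];
w=(hs[...,1]<70)&(hs[...,2]>130);n,l,s,c=cv2.connectedComponentsWithStats(w.astype(np.uint8));print(s[1:,4],c[1:]+[240,205])
E
```

```text
t 12.65 pos [552.5  30.6 104.8] yaw 2.122 tilt [0.0011 0.0002] w 20.1 ff 83.76764632703271 F [ 0.5  0.6 -3.9] M [-0.06 -0.37  1.15] q [ 0.33  0.61 -0.62  1.86  0.47  0.83  0.02]
shift/0.1m [ 0.001 -0.012  0.008] turn z units 0.028
[31.09850213 32.63326835  0.        ] [44.97525461 49.11352092  0.        ] 0.8094751603536947 0.8293524069913002
[  3 283   1  18   3] [[250.         206.        ]
 [286.59363958 216.94699647]
 [245.         207.        ]
 [267.27777778 226.11111111]
 [251.         238.        ]]
```

The white mark has not moved (267,226). Its angle of 0.81 matches the red mark's 0.83, and the moment has jumped to 1.15 N m, so the ring is at its hard stop. I'll ease off the twist, seat the bar and release.

drive_tool(
  plan=[
    [[0,0,0,0,0,-0.07,-1],[0,0,0.01,0,0,0,-1],[0,0,0.008,0,0,0,-1],[0,0,0,0,0,0,-1]],
  ],
)

```text
t: 13.1
ee_pos: [552.5, 30.2, 103.7]
tool_rot: [1.463, 2.779, 0.0]
ft_force: [-2.5, -0.3, 6.2]
width: 21.0
finger_force: 66.4
```

```bash
python3 st.py 551.5 30 104 2.2
```

```text
t 13.1 pos [552.5  30.2 103.7] yaw 2.172 tilt [0.0005 0.    ] w 21.0 ff 66.39334558218252 F [-2.5 -0.3  6.2] M [0.01 0.66 0.63] q [ 0.34  0.61 -0.63  1.86  0.48  0.83  0.06]
shift/0.1m [ 0.004 -0.009 -0.003] turn z units -0.035
```

drive_tool(
  plan=[
    [[0,0,0,0,0,0,1],[0,0,0,0,0,0,1],[0,0,0,0,0,0,1],[0,0,0,0,0,0,1],[0,0,0,0,0,0,1],[0,0,0,0,0,0,1],[0,0,-0.1,0,0,0,1],[0,0,-0.2,0,0,0,1]],
  ],
)

```text
t: 13.9
ee_pos: [551.1, 29.8, 132.6]
tool_rot: [-1.462, -2.778, 0.002]
ft_force: [-0.2, -0.3, 0.3]
width: 85.6
finger_force: 0.0
```

drive_tool(
  plan=[
    [[0,0,-0.3,0,0,0,1],[0,0,-0.3,0,0,0,1],[0,0,-0.3,0,0,0,1],[0,0,-0.2,0,0,0,1],[0,0.3,0,0,0,0,1],[0,0.3,0,0,0,0,1],[0,0.3,0,0,0,0,1],[0,0.3,0,0,0,0,1]],
  ],
)

```text
t: 14.7
ee_pos: [652.1, 98.4, 243.8]
tool_rot: [1.464, 2.779, 0.0]
ft_force: [0.6, -0.3, 0.5]
width: 85.4
finger_force: 0.0
```

drive_tool(
  plan=[
    [[0,0,0,0,0,0,1],[0,0,0,0,0,0,1]],
  ],
)

```text
t: 14.9
ee_pos: [650.8, 98.3, 243.0]
tool_rot: [-1.462, -2.78, -0.0]
ft_force: [-0.2, -0.5, 0.5]
width: 85.2
finger_force: 0.0
```

```bash
python3 st.py 551.5 30 104 2.2; python3 - <<'E'
from station import capture
import cv2,numpy as np
r=lambda im,x,y,w,h,k:cv2.resize(cv2.cvtColor(im,cv2.COLOR_RGB2BGR)[y:y+h,x:x+w],None,fx=k,fy=k,interpolation=cv2.INTER_CUBIC)
cv2.imwrite("pics/a5.png",np.hstack([r(capture("top"),205,150,100,120,4),r(capture("side"),235,150,100,120,4)]))
E
```

```text
t 14.9 pos [650.8  98.3 243. ] yaw 2.173 tilt [-0.0005  0.0003] w 85.2 ff 0.0 F [-0.2 -0.5  0.5] M [-0.01 -0.02 -0.05] q [ 0.22  0.62 -0.68  1.46  0.4   1.21  0.09]
shift/0.1m [-0.    -1.205  1.391] turn z units -0.034
```

View pics/a5.png

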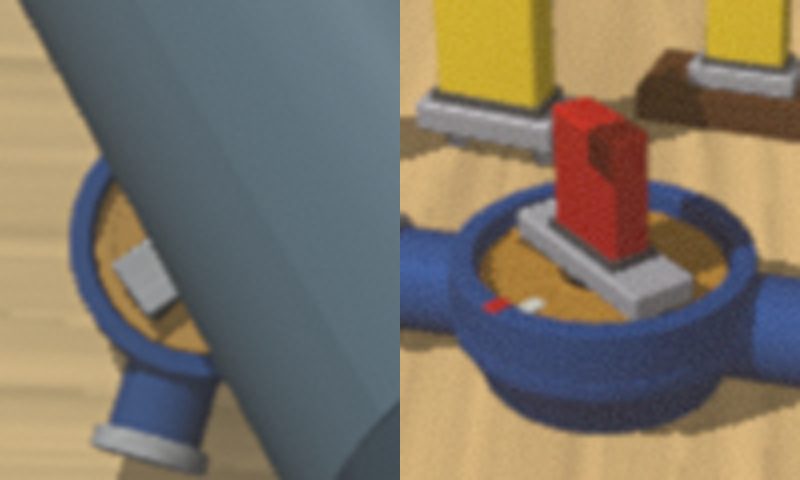

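The spanner stands upright and seated, with the gripper clear. The white mark (crop (530,305)) lines up radially with the red mark (497,306), so I'll hand the job in.

```bash
python3 -c "
from station import workorder
print(workorder.sign_off())"
```

```text
the job is handed in; nothing more can be done
None
```

The ring is turned clockwise to its hard stop with the white mark at the red one, the red spanner stands seated and released in it, the yellow spanners were left untouched, and the job was handed in at about 15 s.

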